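# Tuck a flashing under the lapped shingle of a model roof

### The arm

A 7-joint arm with a two-finger parallel gripper is mounted at the origin on the work surface. World frame = base frame: x ahead of the robot, y to its left, z up, the work surface at z = 0. Lengths are in m, angles in rad, forces in N, time in s.
With the tool pointing down it reaches from about 0.4 to 0.85 m from the base axis. Payload 10.4 kg.
Tool frame: the origin (TCP) lies on the centre line of the jaws, within the pads' length; the fingertips stand 11 mm ahead of it and the grasp point (between the pads) lies 8 mm behind it; z points along the fingers, y is the line along which they close (so a half turn about z gives the same grasp; the last joint's range is limited). The gripper opens to 87 mm and grips with 3 to 60 N. Pads are 19 mm wide; open, the fingers measure 117 mm over their backs; the gripper's body (75 mm by 190 mm) begins 51 mm behind the grasp point.
Start: joints at [1.109, 0.332, -0.065, 1.46, 0.022, 1.35, -0.088], TCP at [0.266, -0.566, 0.234] pointing down, gripper open.
Joint ranges: [-2.6, 2.6], [-0.5, 2.12], [-1.47, 1.34], [0.16, 2.42], [-1.27, 4.41], [0.06, 2.06], [-2.6, 2.6]. Speed limits (rad/s): [2.22, 2.22, 2.79, 2.79, 3.14, 3.14, 3.14].

### API

Orientations are given as a unit quaternion [x, y, z, w].
In Python, from bench import r gives the robot as it stands.
- The arm moves only by the shell command python3 -m pendant 'ROWS' [OPENING] [FORCE]. ROWS is JSON, a list of rows, each a list of 4 numbers: the shift along the tool's x, y, z in m, then the turn about the tool's z in rad. A call has 1 to 8 rows; each row shifts and turns the commanded pose from where the row before left it, along the tool's axes as they then stand; what a row does not reach is not made up. A row lasts 1/12 s, in which the tool goes at most 41.7 mm and 7.16 degrees, less where a joint would pass 70% of its speed; a pose out of reach is approached as far as the arm can. A call with a gripper value outside its range is refused whole. OPENING is the opening, from 0 (shut) to 1 (fully open), set as the call begins (- or left out, the last holds). The fingers move at their own pace and stop on an object; FORCE is the grip in N (left out, the last holds). Time passes only in rows, so rows that do not move let the fingers close. It gives the time, the measured TCP pose, the force, the opening and the grip force at its end, in the units of the state.
- r.read_state(): the state, without advancing time (a new reading comes with each control period).
- r.camera(name): name is "scene" or "top" or "wrist"; returns a dict with "img" (384x512x3 uint8, red, green, blue), "camera_matrix" (3x3 intrinsics, pixels), "xyz" and "attitude" of the camera in the world. Camera axes: x right, y down, z forward; pixel columns grow to the right and rows downward; lengths in m; the calibration is good to about 2 mm. A picture is of the moment at which its call begins. There is no depth.
- r.close_job(): hands the job in; it is judged then, once.
Trained networks look in the newest picture that a camera, given by its name, has taken for a name from the list of things; names that differ only in an ending like _2 or _b are one class to them, and where a whole thing is asked for, a point or a joint stands for the part that bears it (a point fixed in the world has none). Each returns a list of dicts, best first, with "score" (0 to 1); they miss things now and then, are a little off and sometimes report something else, mostly with a low value. They report only what shows in the picture. A call takes as long as a camera call. They do not tell look-alikes from the thing itself.
- r.outline_of(thing, camera): "mask" (384x512 bool, what is visible of it) and "bbox" ([centre column, centre row, width, height] in pixels, round what is visible of it).
The state is a dict: "time": time; "joint_positions": joint angles; "joint_vel": joint speeds; "joint_torque": joint torques, N m; "ee_pos": TCP position; "eef_rot": TCP orientation; "ft_force": force on the tool from outside, world axes, zero at the start; "torque": the same for the moment, N m; "width": finger opening in m; "grip_force": force on a finger pad.
Only numpy, scipy, OpenCV 4.12 (cv2) and the standard library are available. Lean on these libraries where they do the work, as an engineer would, in place of code of your own. Each camera call takes 0.05 s, during which the arm holds its last target. There are 200 camera calls.

### The job

Lift the upper flashing off the nested pair and leave the lower one lying. On the model house's sloping roof, slide the flashing's flat edge up-slope at least 2 cm under the free lower edge of the lapped shingle, roughly in its middle and square to it, without lifting the shingle. Finish while still holding the flashing there, pressed flat and firmly (about 10 N) against the roof board, and leave the bottle, jar and bowl alone.

Things in the scene. Friction and masses are not known exactly. Their poses are not given: they have to be found in the camera images.
- flashing: The upper of two nested aluminium L strips, 0.18 kg: flange 90 (x) by 140 (y) by 3 mm, with a stiff hem (the grip) 10 mm thick along its -x edge (x -45 to -35), 36 mm high from the flange's underside. Origin: centre of the flange's underside, z up. The plain edge at x = +45 is the one to tuck. Its hem stands on the robot's side of the pair, clear of the other hem.
- flashing_low: The lower strip, same shape and frame, turned half round: its hem is on the far side, just behind the upper one's plain edge. Lies loose on an 18 mm high board, 170 by 180 mm. The upper one's origin is at x +12, y 0, z +3 mm in this frame. Must stay.
- roof: Fixed plywood roof board of the model house, pitched 0.21 rad, low edge towards the robot. Origin: on its upper face, right below the middle of the shingle's free edge, 125 mm above the table; x up-slope, y along the shingle's edge, z square out of the board. Bare face: x -145 to 0 mm, y -125 to 125 mm.
- shingle_edge (a point): Middle of the underside of the shingle's free lower edge, 7 mm off the roof board: the slot is 7 mm high, 210 mm wide, over 110 mm deep. The shingle: dark steel sheet 120 mm up-slope by 210 by 5 mm, 0.15 kg, parallel to the board. From 100 mm up-slope a fixed cover strip stands 17 mm off the board.
- shingle (a joint): Hinge of the shingle along its upper edge, rad: 0 lying down on its stop, grows as the free edge lifts (0.07 is 8 mm). Nothing but its weight keeps it down.
- bottle: Small amber bottle, 48 mm wide, 110 mm high, standing; bystander. Origin: centre of its underside.
- jar: Squat amber jar, 56 mm wide, 75 mm high, standing; bystander. Origin: centre of its underside.
- bowl: Steel bowl, 100 mm wide, 40 mm high; bystander. Origin: centre of its underside.
Not all that is in view belongs to the job. Leave any orange look-alike of the flashing_low alone.

How it is judged:
On the way, in this order (a step that is already met when the one before it is completed fails the run):
1. the upper flashing is held clear, 5 cm above the lower one (z of flashing in the frame of flashing_low above 0.05 m and contact force between the fingers and flashing above 1 N), for 0.1 s.
2. its plain edge is 2 cm or more under the shingle, which lies down (x of flashing in the frame of roof above -0.025 m and y of flashing in the frame of roof between -0.03 and 0.03 m and z of flashing in the frame of roof between -0.004 and 0.004 m and angle between the x axis of flashing and the x axis of roof, either way round below 0.12 rad and value of joint shingle below 0.035 rad), for 0.2 s.
At the end, for the whole second after the job is handed in: Flashing edge 20 mm or more under the shingle, within 30 mm of its middle, 0.12 rad of square; flange flat on the roof (4 mm, 0.05 rad), pushed with over 5 N by the gripper still on it, at rest; shingle down (under 0.035 rad); lower flashing within 40 mm of its start (all of step 2 and angle between the z axis of flashing and the z axis of roof, either way round below 0.05 rad and contact force between flashing and roof above 5 N and contact force between the fingers and flashing above 2 N and linear speed of flashing below 0.02 m/s and distance of flashing_low from where it was at the start of the episode below 0.04 m); the arm keeps its last pose, push and grip.
It fails at once if the shingle was lifted (over 0.07 rad, 8 mm at its edge) (value of joint shingle above 0.07 rad).
It fails at once if the lower flashing was carried off or shoved over 40 mm (distance of flashing_low from where it was at the start of the episode above 0.04 m).
It fails at once if the bottle was shoved over 30 mm (distance of bottle from where it was at the start of the episode above 0.03 m).
It fails at once if the jar was shoved over 30 mm (distance of jar from where it was at the start of the episode above 0.03 m).
It fails at once if the bowl was shoved over 30 mm (distance of bowl from where it was at the start of the episode above 0.03 m).
It also fails if it takes over 46 s, if anything falls off the work surface, if the arm or the gripper's body presses on something with over 40 N, if the wrist force passes 120 N, or if a joint passes its speed limit or range.

## Working session

There is one attempt and no reset: what is moved stays moved. The work goes in short steps, Python scripts to look and compute and a shell command to move; the robot and the scene stay as the last step left them, time stands still between calls to the robot, and variables do not carry over. Pictures are saved under pics/ and viewed, at most 10 in all, crops included, and the job is handed in when it is done.

```bash
mkdir -p pics; ls; cat > h.py <<'E'
import numpy as np,cv2
from scipy.spatial.transform import Rotation as R
from bench import r
def Rm(a):
    a=np.array(a,float); return a if a.shape==(3,3) else R.from_quat(a).as_matrix()
def ray(c,uv):
    K=np.array(c["camera_matrix"]);d=Rm(c["attitude"])@np.linalg.inv(K)@np.array([uv[0],uv[1],1.]);return np.array(c["xyz"]),d/np.linalg.norm(d)
def onz(c,uv,z):
    o,d=ray(c,uv);return o+d*(z-o[2])/d[2]
def proj(c,p):
    K=np.array(c["camera_matrix"]);q=K@Rm(c["attitude"]).T@(np.array(p)-np.array(c["xyz"]));return q[:2]/q[2]
E
python3 - <<'E'
from h import *
import pickle
C={}
print(r.read_state())
ims=[]
for n in ["scene","top"]:
    c=r.camera(n);C[n]=c;im=cv2.cvtColor(c["img"],cv2.COLOR_RGB2BGR)
    print(n,c["xyz"],c["attitude"],c["camera_matrix"])
    for t in ["flashing","flashing_low","roof","shingle","bottle","jar","bowl"]:
        for o in r.outline_of(t,n): print(n,t,round(o["score"],2),np.round(o["bbox"]))
    ims.append(im)
pickle.dump(C,open("C.pkl","wb"))
cv2.imwrite("pics/a.png",cv2.resize(np.vstack(ims),(0,0),fx=.78,fy=.78))
cv2.imwrite("pics/s.png",cv2.resize(ims[0],(768,576)));cv2.imwrite("pics/t.png",cv2.resize(ims[1],(768,576)))
E
```

```text
pics
{'time': 0.0, 'joint_positions': array([ 1.10940405,  0.33284785, -0.0646973 ,  1.46096617,  0.0216065 ,
        1.34989094, -0.08850397]), 'joint_vel': array([-1.34555985e-03, -1.45615556e-03, -2.96978766e-05,  7.91789268e-04,
       -2.63628225e-04,  9.94871442e-04,  1.87537258e-03]), 'joint_torque': array([ 3.61159243e-05, -6.23264694e+01,  2.45942292e-02, -3.89898777e+01,
       -6.12981850e-02,  3.97380267e-02,  2.02394149e-04]), 'ee_pos': array([ 0.26535899, -0.56545092,  0.23275706]), 'eef_rot': array([ 9.76027020e-01,  2.17648235e-01, -1.90162993e-04, -6.82284271e-04]), 'ft_force': array([-0.52045248, -1.22031156,  0.09178996]), 'torque': array([0.00843578, 0.02169872, 0.00346654]), 'grip_force': 0.0, 'width': 0.08721250020300195}
scene [ 1.07572652 -0.55927966  1.35546719] [ 0.90354638  0.33978161 -0.09267701 -0.24405607] [[389.31081631   0.         256.84608236]
 [  0.         389.31081631 189.87931729]
 [  0.           0.           1.        ]]
scene flashing 0.65 [217. 231.  38.  34.]
scene flashing_low 0.97 [200. 181.  37.  36.]
scene flashing_low 0.74 [280. 264.  4
[... 153 characters left out ...]
 107.  12.  20.]
scene bowl 0.73 [147. 265.  28.  28.]
top [0.33364966 0.00687476 1.4292352 ] [-0.67437386  0.73155214 -0.07480572  0.06674924] [[413.85818432   0.         257.40305247]
 [  0.         413.85818432 198.24578731]
 [  0.           0.           1.        ]]
top flashing 0.84 [316. 207.  42.  34.]
top flashing_low 0.83 [289. 144.  42.  34.]
top flashing_low 0.75 [286. 274.  44.  33.]
top flashing_low 0.47 [320. 191.  38.  15.]
top roof 0.75 [177. 191.  82.  97.]
top roof 0.69 [248. 148.  14.  16.]
top shingle 0.92 [178. 179.  68.  31.]
top bottle 0.51 [248. 149.  14.  15.]
top bottle 0.42 [315. 208.  43.  34.]
top jar 0.51 [114. 264.  22.  17.]
top bowl 0.73 [393. 228.  29.  29.]
```

View pics/s.png

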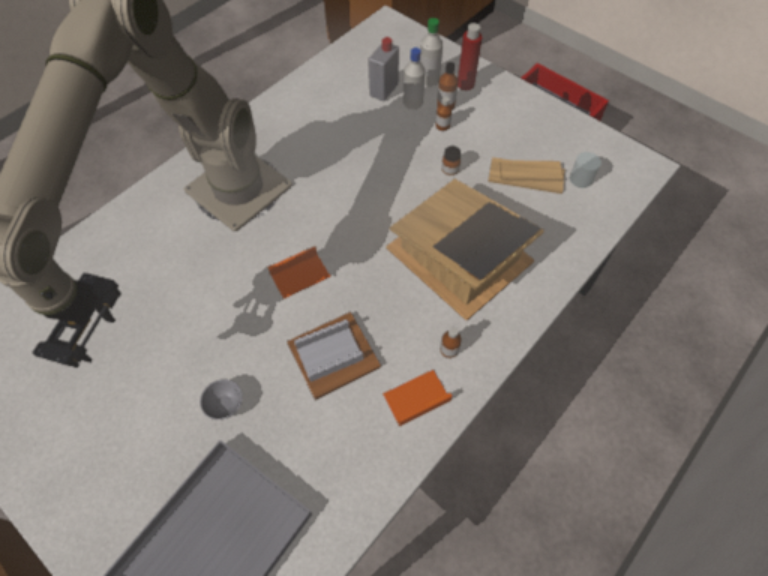

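View pics/t.png

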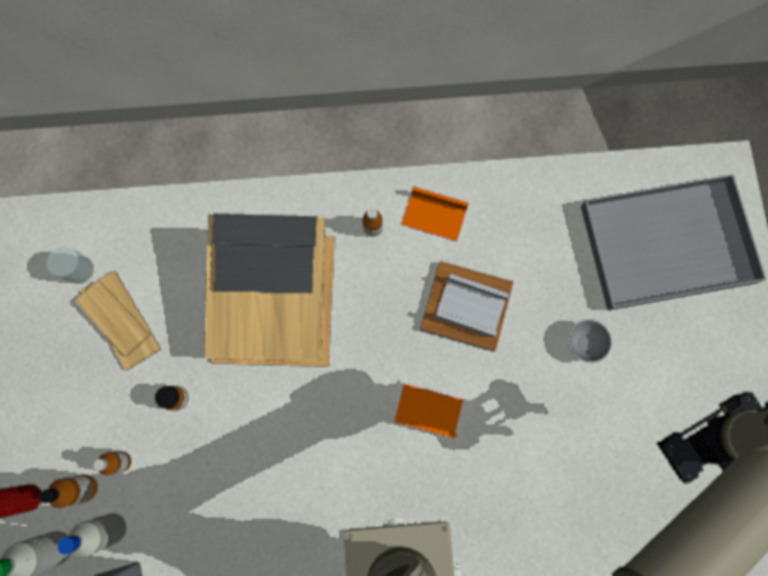

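The pair of grey nested strips sits on its board at scene (217,231) and top (311,204) in native pixels. The two orange sheets at top (289,144) and (286,274) are look-alikes. Roof and shingle are at top (177,191), the bottle at (248,148), the jar at (114,264) and the bowl at (393,228). The grey pair on the board fits the description (aluminium, nested, on a brown board). I'll confirm it in an enlarged crop.

```bash
python3 - <<'E'
from h import *
import pickle
C=pickle.load(open("C.pkl","rb"));c=C["top"];s=C["scene"]
im=cv2.cvtColor(c["img"],cv2.COLOR_RGB2BGR);im2=cv2.cvtColor(s["img"],cv2.COLOR_RGB2BGR)
a=cv2.resize(im[165:245,270:350],(400,400),interpolation=cv2.INTER_CUBIC)
b=cv2.resize(im[135:255,130:230],(333,400),interpolation=cv2.INTER_CUBIC)
cv2.imwrite("pics/crop.png",np.hstack([a,b]))
for n,uv,z in [("pair",(311,204),.02),("bottle",(248,149),.05),("jar",(114,264),.04),("bowl",(393,228),.02),
 ("sh edge L",(143.5,194),.135),("sh edge R",(208,194),.135),("rooflow L",(137.5,240),.1),("rooflow R",(219,242),.1)]:
    print(n,onz(c,uv,z).round(3))
E
```

```text
pair [ 0.584 -0.205  0.02 ]
bottle [ 0.79  -0.002  0.05 ]
jar [0.432 0.471 0.04 ]
bowl [ 0.478 -0.476  0.02 ]
sh edge L [0.639 0.343 0.135]
sh edge R [0.622 0.138 0.135]
rooflow L [0.498 0.375 0.1  ]
rooflow R [0.47  0.115 0.1  ]
```

View pics/crop.png

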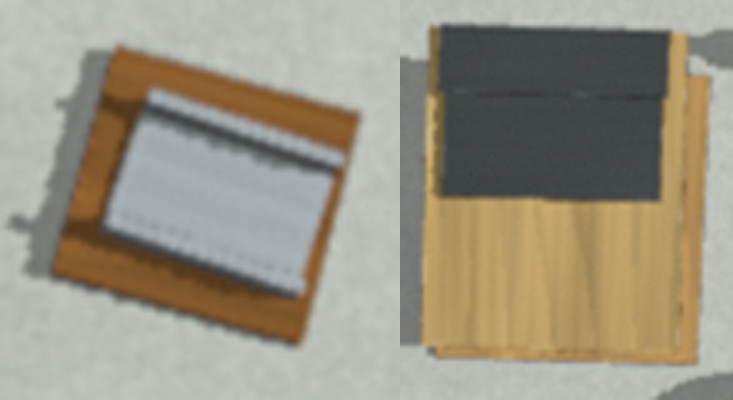

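The crop shows the upper strip's hem on the robot side, running from about (291,211) to (331,223). The lower strip's hem is behind it, from about (300,184) to (338,197). This grey pair is the one meant. The shingle's free edge is at row 194–195, columns 143–208.

```bash
cat >> h.py <<'E'
def state():
    s=r.read_state();T=Rm(s["eef_rot"]);return s,np.array(s["ee_pos"]),T
def plan(p,ydir,flip=True):
    s,e,T=state()
    yaw=np.arctan2(*ydir[::-1]);y0=np.arctan2(T[1,1],T[0,1])
    d=(yaw-y0+np.pi)%(2*np.pi)-np.pi; turns=[-d, -(d-np.sign(d)*np.pi)]
    print("shift tool",(T.T@(np.array(p)-e)).round(4),"turn tool z options",np.round(turns,3),"q7",s["joint_positions"][6].round(2),"tool y",T[:,1].round(3))
E
python3 - <<'E'
from h import *
import pickle
c=pickle.load(open("C.pkl","rb"))["top"]
# hem top robot-side outer edge approx; low hem top
A=onz(c,(292,209.8),.057);B=onz(c,(331,221.8),.057)
L=onz(c,(300,183.5),.054);M=onz(c,(338.5,195.5),.054)
for a,b in((A,B),(L,M)):print(a,b,np.linalg.norm(a-b),np.arctan2(a[0]-b[0],a[1]-b[1]),(a+b)/2)
u=(A-B)/np.linalg.norm(A-B); x=np.array([u[1],-u[0],0])
print("x axis",x)
m=(A+B)/2
p=m.copy();p[2]=.25;print(p);plan(p,x)
E
```

```text
[ 0.56273537 -0.13314287  0.057     ] [ 0.51159939 -0.25928037  0.057     ] 0.13610862572753513 0.3851517315496095 [ 0.53716738 -0.19621162  0.057     ]
[ 0.65178956 -0.16965461  0.054     ] [ 0.59951552 -0.29581721  0.054     ] 0.13656345203618536 0.3928058455582822 [ 0.62565254 -0.23273591  0.054     ]
x axis [ 0.92674144 -0.37569976  0.        ]
[ 0.53716738 -0.19621162  0.25      ]Traceback (most recent call last):
  File "<stdin>", line 11, in <module>
  File "h.py", line 16, in plan
    yaw=np.arctan2(*ydir[::-1]);y0=np.arctan2(T[1,1],T[0,1])
TypeError: return arrays must be of ArrayType
```

```bash
sed -i 's/np.arctan2(\*ydir\[::-1\])/np.arctan2(ydir[1],ydir[0])/' h.py; python3 - <<'E'
from h import *
plan([.537,-.196,.25],[.927,-.376])
E
```

```text
shift tool [ 0.4028 -0.2195 -0.0164] turn tool z options [-0.747  2.395] q7 -0.09 tool y [ 0.425 -0.905  0.   ]
```

```bash
python3 -m pendant '[[0.034,-0.0185,-0.002,0],[0.034,-0.0185,-0.002,0],[0.034,-0.0185,-0.002,0],[0.034,-0.0185,-0.002,0],[0.034,-0.0185,-0.002,0],[0.034,-0.0185,-0.002,0],[0.034,-0.0185,-0.002,0],[0.034,-0.0185,-0.002,0]]'; python3 -m pendant '[[0.034,-0.018,0,0],[0.034,-0.018,0,0],[0.034,-0.018,0,0],[0.028,-0.016,0,0],[0,0,0,-0.12],[0,0,0,-0.12],[0,0,0,-0.12],[0,0,0,-0.12]]'; python3 -m pendant '[[0,0,0,-0.12],[0,0,0,-0.12],[0,0,0,-0.03],[0,0,0,0],[0,0,0,0]]' 0.6
python3 - <<'E'
from h import *
import pickle
plan([.537,-.196,.25],[.927,-.376])
c=r.camera("wrist");pickle.dump(c,open("W.pkl","wb"))
print(c["xyz"],c["camera_matrix"])
for t in ["flashing","flashing_low"]:
    for o in r.outline_of(t,"wrist"): print(t,o["score"],np.round(o["bbox"]))
cv2.imwrite("pics/w.png",cv2.resize(cv2.cvtColor(c["img"],cv2.COLOR_RGB2BGR),(768,576)))
E
```

```text
time: 1.47
ee_pos: [0.4497, -0.3146, 0.25]
eef_rot: [0.976, 0.218, 0.0, 0.0]
ft_force: [0.7, -1.1, 0.6]
width: 0.0874
grip_force: 0.0
time: 2.13
ee_pos: [0.537, -0.1974, 0.2496]
eef_rot: [0.895, 0.446, -0.0, 0.0]
ft_force: [-0.5, -0.9, -1.0]
width: 0.0871
grip_force: 0.0
time: 2.55
ee_pos: [0.5368, -0.1977, 0.2496]
eef_rot: [0.829, 0.559, 0.0, 0.0]
ft_force: [0.6, 0.0, 0.0]
width: 0.0616
grip_force: 0.0
shift tool [ 0.0017 -0.0005 -0.0004] turn tool z options [ 2.00e-03 -3.14e+00] q7 -0.19 tool y [ 0.927 -0.374  0.   ]
[ 0.56415874 -0.13097241  0.40023678] [[271.68755531   0.         254.87056578]
 [  0.         271.68755531 195.50065248]
 [  0.           0.           1.        ]]
flashing 0.61 [287. 171.  73. 112.]
flashing_low 0.88 [325. 175.  21. 110.]
flashing_low 0.84 [448.  60. 108. 120.]
flashing_low 0.78 [104. 150.  89. 107.]
```

View pics/w.png

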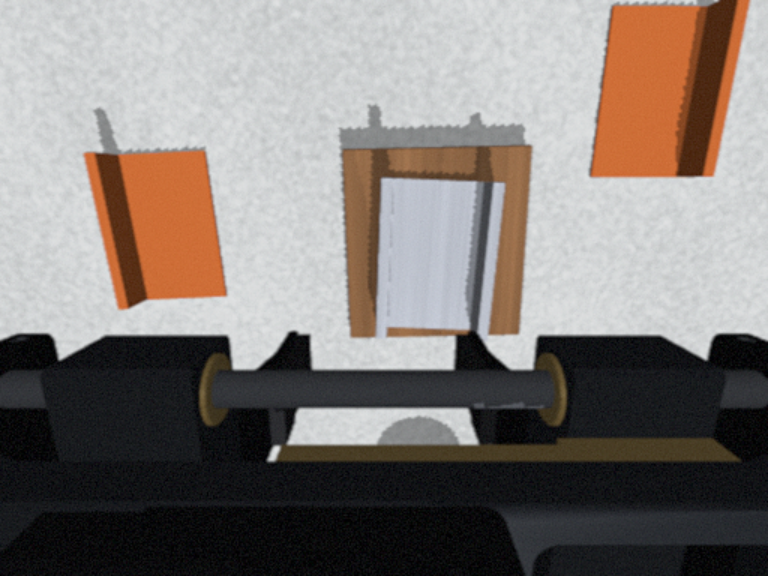

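The wrist view shows the upper hem at native (254–260, 120–223) and the low strip's hem at (320–335, 121–222). The jaws close along the image's horizontal.

```bash
python3 - <<'E'
from h import *
import pickle
c=pickle.load(open("W.pkl","rb"))
g=cv2.cvtColor(c["img"],cv2.COLOR_RGB2GRAY).astype(int)
for row in (130,170,210): print(row,g[row,240:275])
s,e,T=state()
f=lambda p:(T.T@(p-e)).round(4)
for n,uv in dict(outT=(254.3,120.5),outB=(251,223.5),inT=(260,121),inB=(257.5,221)).items():
    p=onz(c,uv,.057);print(n,p.round(4),f(p))
E
```

```text
130 [109 108 104 111 114 111  96  84  74  75  72  76  71 102 165 190 193 195
 199 195 191 177 181 192 195 193 191 189 193 196 194 200 199 194 193]
170 [107 105 104 102 104  97  81  78  77  71  69  93 155 183 192 195 193 194
 193 193 191 191 192 187 197 191 191 192 193 196 192 195 196 198 196]
210 [110 105 102 100 106 104 104 110 108  91 106 161 192 188 199 197 198 194
 181 181 192 198 197 197 195 196 201 199 194 197 197 199 200 199 198]
outT [ 0.5646 -0.1291  0.057 ] [7.400e-02 1.000e-04 1.926e-01]
outB [ 0.5104 -0.2514  0.057 ] [-0.0597 -0.0045  0.1926]
inT [ 0.5708 -0.1323  0.057 ] [0.0734 0.007  0.1926]
inB [ 0.5198 -0.2513  0.057 ] [-0.0561  0.0043  0.1926]
```

```bash
python3 - <<'E'
import cv2
a=cv2.imread("pics/w.png");cv2.imwrite("pics/w2.png",cv2.resize(a[160:350,330:550],(660,570),interpolation=cv2.INTER_NEAREST))
E
```

```text
(no output)
```

View pics/w2.png

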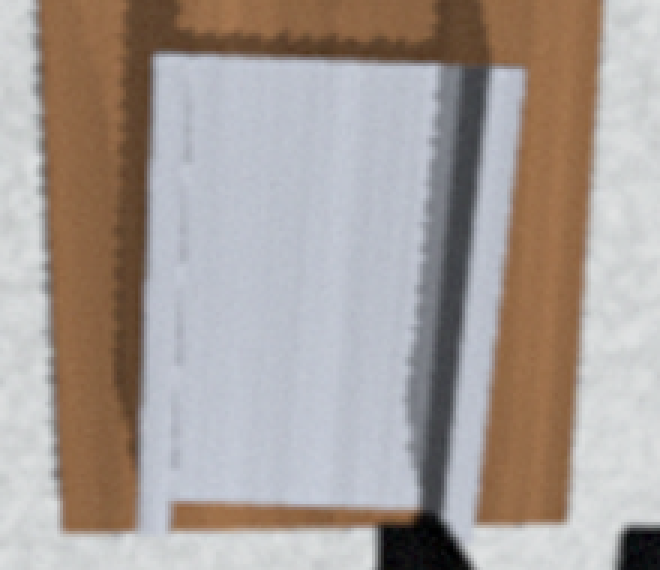

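The enlarged crop confirms it: the upper hem is on the left (native 250–257 at the bottom end), and its flange overlies the lower strip. I'm descending onto it.

```bash
python3 -m pendant '[[0.007,0.0025,0.03,0.02],[0,0,0.035,0],[0,0,0.035,0],[0,0,0.035,0],[0,0,0.03,0],[0,0,0.02,0],[0,0,0.017,0],[0,0,0,0]]' 0.5; python3 -m pendant '[[0,0,0,0],[0,0,0,0],[0,0,0,0],[0,0,0,0],[0,0,0,0],[0,0,0,0],[0,0,0,0],[0,0,0,0]]' 0 30
```

```text
time: 3.37
ee_pos: [0.5395, -0.1915, 0.044]
eef_rot: [0.834, 0.551, -0.002, -0.002]
ft_force: [0.2, 1.3, -0.1]
width: 0.044
grip_force: 0.0
time: 4.03
ee_pos: [0.5419, -0.1922, 0.0481]
eef_rot: [0.834, 0.552, 0.0, 0.0]
ft_force: [-1.7, 0.6, 6.1]
width: 0.0096
grip_force: 29.9
```

```bash
python3 -m pendant '[[0,0,-0.01,0],[0,-0.001,-0.015,0],[0,-0.001,-0.02,0],[0,0,-0.03,0],[0,0,-0.035,0],[0,0,-0.035,0],[0,0,-0.035,0],[0,0,-0.03,0]]'; python3 -m pendant '[[0,0,-0.03,0],[0,0,0,0],[0,0,0,0],[0,0,0,0]]'
python3 - <<'E'
from h import *
import pickle
w=r.camera("wrist");t=r.camera("top")
pickle.dump((w,t,state()),open("L.pkl","wb"))
I=lambda c:cv2.cvtColor(c["img"],cv2.COLOR_RGB2BGR)
cv2.imwrite("pics/l.png",np.hstack([I(w)[:,60:460],cv2.resize(I(t)[140:268,260:393],(400,384))]))
# roof plan
u=np.array([.017,.205]);u/=np.linalg.norm(u);print("roof x yaw",np.arctan2(-u[0],u[1]))
plan([.5,.25,.3],[u[1],-u[0]])
E
```

```text
time: 4.7
ee_pos: [0.5398, -0.191, 0.2605]
eef_rot: [0.834, 0.552, 0.0, 0.001]
ft_force: [1.0, -1.2, -2.0]
width: 0.0098
grip_force: 30.0
time: 5.03
ee_pos: [0.5395, -0.1912, 0.2868]
eef_rot: [0.834, 0.552, -0.0, -0.0]
ft_force: [0.3, -0.5, -2.4]
width: 0.0095
grip_force: 30.0
roof x yaw -0.082737517740007
shift tool [ 0.3907 -0.2087 -0.0135] turn tool z options [-0.319  2.822] q7 -0.21 tool y [ 0.92  -0.391 -0.003]
```

View pics/l.png

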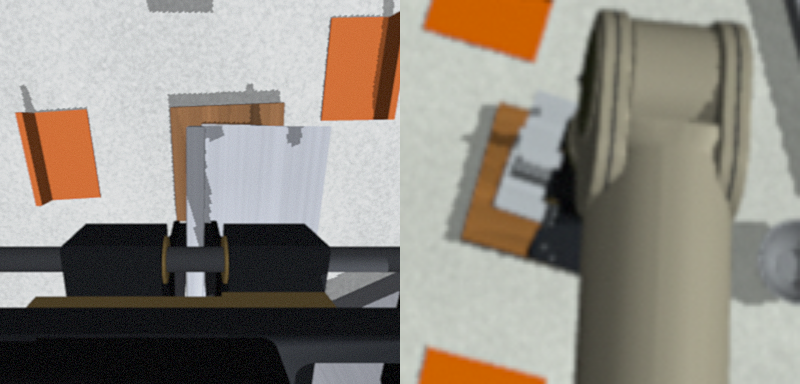

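The flashing is held (about 2.4 N of extra weight, hem at 9.6 mm), and the board with the lower strip stays below it. Next I move to hover in front of the roof.

```bash
python3 -m pendant '[[0.034,-0.018,0,0],[0.034,-0.018,0,0],[0.034,-0.018,0,0],[0.034,-0.018,0,0],[0.034,-0.018,0,0],[0.034,-0.018,0,0],[0.034,-0.018,0,0],[0.034,-0.018,0,0]]'; python3 -m pendant '[[0.034,-0.018,0,-0.04],[0.034,-0.018,0,-0.04],[0.03,-0.016,0,-0.04],[0.02,-0.012,0,-0.06],[0,0,0,-0.08],[0,0,0,-0.06],[0,0,0,0],[0,0,0,0]]'
python3 - <<'E'
from h import *
import pickle
w=r.camera("wrist");t=r.camera("top");sc=r.camera("scene")
pickle.dump((w,t,sc,state()),open("R.pkl","wb"))
I=lambda c:cv2.cvtColor(c["img"],cv2.COLOR_RGB2BGR)
cv2.imwrite("pics/r.png",np.hstack([I(w)[:300,],cv2.resize(I(sc)[100:212,255:365],(288,300))]))
plan([.49,.245,.29],[.9966,-.0826])
E
```

```text
time: 5.8
ee_pos: [0.5128, 0.1169, 0.2865]
eef_rot: [0.834, 0.552, -0.001, -0.0]
ft_force: [1.2, -0.6, -1.6]
width: 0.01
grip_force: 30.0
time: 6.47
ee_pos: [0.4939, 0.2475, 0.2866]
eef_rot: [0.736, 0.677, -0.001, -0.0]
ft_force: [0.6, -0.6, -2.9]
width: 0.0097
grip_force: 30.0
shift tool [-0.0028 -0.004  -0.0028] turn tool z options [-2.00e-03  3.14e+00] q7 -0.75 tool y [ 0.996 -0.084 -0.   ]
```

View pics/r.png

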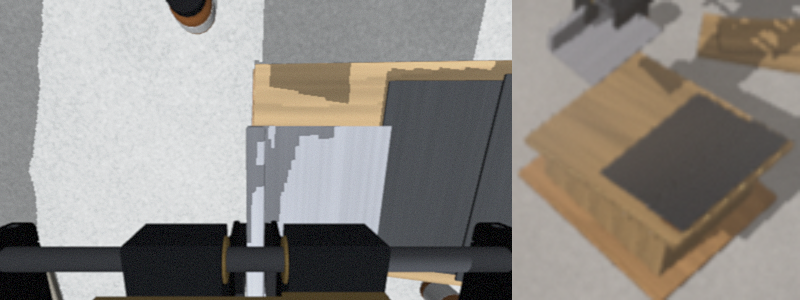

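The wrist view shows the shingle's free edge, with its left end at (386,79). The roof's low edge is at column 254, and the held flashing's plain edge is at about column 390 (higher up). In the scene crop the free edge runs from about native (290,164) to (326,135).

```bash
python3 - <<'E'
from h import *
import pickle
w,t,sc,_=pickle.load(open("R.pkl","rb"));c0=pickle.load(open("C.pkl","rb"))
for n,c,uvs in [("w",w,[(386,79),(383,124)]),("sc",sc,[(289.8,164.2),(325.7,134.7)]),("top",c0["top"],[(143.5,194),(208,195)])]:
    print(n,[onz(c,uv,.1345).round(4) for uv in uvs])
g=cv2.cvtColor(w["img"],cv2.COLOR_RGB2GRAY).astype(int)
for y in (85,100,115): print(y,"shingle",g[y,376:394],"low",g[y,246:262])
g=cv2.cvtColor(c0["top"]["img"],cv2.COLOR_RGB2GRAY).astype(int)
for x in (150,176,202): print(x,g[188:200,x])
print(g[185,136:150],g[185,202:216])
for y in (85,115): print("low",onz(w,(254,y),.0945).round(4))
s,e,T=state()
# held plain edge: corner col 391,row126
print("edge tip tool",(T.T@(onz(w,(391,126),e[2]-.025)-e)).round(4),"hem end",(T.T@(onz(w,(247,126),e[2]+.009)-e)).round(4))
E
```

```text
w [array([0.6393, 0.3505, 0.1345]), array([0.638 , 0.3054, 0.1345])]
sc [array([0.6241, 0.1415, 0.1345]), array([0.6429, 0.3447, 0.1345])]
top [array([0.6392, 0.343 , 0.1345]), array([0.6193, 0.1378, 0.1345])]
85 shingle [174 178 175 174 171 174 177 176 174 146 119 100  65  67  76  80  77  77] low [211 213 215 217 221 218 186 171 168 173 180 185 180 184 182 187]
100 shingle [180 182 185 182 185 182 173 147 120  93  65  68  79  80  82  83  82  83] low [220 221 211 216 217 213 182 150 163 175 181 180 177 179 180 179]
115 shingle [184 185 184 184 158 137 117  85  64  71  80  81  82  80  81  86  81  79] low [220 224 223 220 223 196 166 159 174 191 190 187 182 184 185 191]
150 [ 68  67  66  67  66  70 105 147 158 157 158 155]
176 [ 68  68  68  70  71  66  81 122 162 170 166 166]
202 [ 69  72  72  73  72  72  82 120 155 160 155 158]
[121 130 163 152 116 100  95  81  70  65  68  68  68  68] [ 72  71  73  72  69  78 114 155 160 158 160 158 148 139]
low [0.5031 0.361  0.0945]
low [0.5003 0.3273 0.0945]
edge tip tool [0.0696 0.0854 0.0249] hem end [ 0.0701 -0.0034 -0.009 ]
```

```bash
python3 -m pendant '[[0.008,0.02,0,0.006],[0,0.019,0.02,0],[0,0,0.035,0],[0,0,0.035,0],[0,0,0.025,0],[0,0,0.01,0],[0,0,0,0],[0,0,0,0]]' - 20; python3 -m pendant '[[0,0,0.004,0],[0,0,0.004,0],[0,0,0.004,0],[0,0,0.003,0],[0,0,0,0]]'
```

```text
time: 7.28
ee_pos: [0.534, 0.2527, 0.1635]
eef_rot: [0.738, 0.675, 0.0, 0.0]
ft_force: [1.1, 0.7, -1.0]
width: 0.01
grip_force: 20.0
time: 7.7
ee_pos: [0.5337, 0.2527, 0.1477]
eef_rot: [0.737, 0.675, 0.0, 0.0]
ft_force: [-3.1, -0.3, 4.1]
width: 0.0101
grip_force: 20.1
```

```bash
python3 -m pendant '[[0,-0.0008,0.004,0],[0,-0.0008,0.004,0],[0,0,0,0],[0,0,0,0]]'; python3 -m pendant '[[0,-0.0008,0.004,0],[0,-0.0008,0.003,0],[0,0,0,0],[0,0,0,0]]'
python3 - <<'E'
from h import *
w=r.camera("wrist");s=r.camera("scene");I=lambda c:cv2.cvtColor(c["img"],cv2.COLOR_RGB2BGR)
cv2.imwrite("pics/p.png",np.hstack([I(w)[:300],cv2.resize(I(s)[100:212,255:365],(288,300))]))
E
```

```text
time: 8.03
ee_pos: [0.5322, 0.2531, 0.14]
eef_rot: [0.737, 0.675, 0.0, 0.0]
ft_force: [-4.3, 0.2, 4.4]
width: 0.0112
grip_force: 20.6
time: 8.37
ee_pos: [0.5311, 0.2531, 0.133]
eef_rot: [0.738, 0.675, 0.001, 0.0]
ft_force: [0.5, 1.0, 5.1]
width: 0.0127
grip_force: 21.4
```

View pics/p.png

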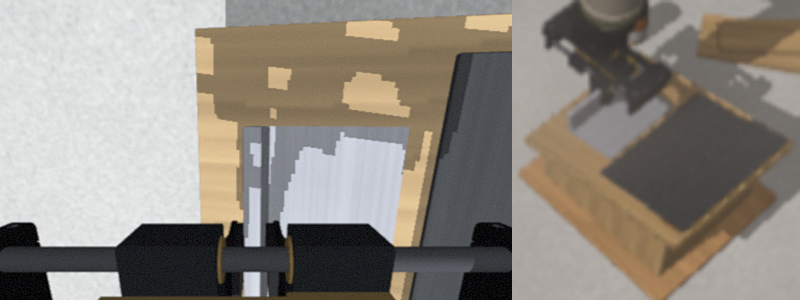

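The flashing is pivoting onto the roof as intended (jaw width is growing to 12.7 mm). Its plain edge, at column 408, is about 16 mm short of the shingle edge at column 437.

```bash
python3 -m pendant '[[0,-0.0005,0.002,0],[0,0,0.001,0],[0,0,0,0],[0,0,0,0]]'; python3 -m pendant '[[0,0,0.001,0],[0,0,0.001,0],[0,0,0,0],[0,0,0,0]]'
```

```text
time: 8.8
ee_pos: [0.5307, 0.253, 0.1307]
eef_rot: [0.738, 0.675, 0.001, 0.001]
ft_force: [0.6, 0.1, 11.7]
width: 0.0127
grip_force: 21.6
time: 9.13
ee_pos: [0.5308, 0.2531, 0.1303]
eef_rot: [0.738, 0.675, 0.001, 0.001]
ft_force: [-7.2, -4.6, 26.0]
width: 0.013
grip_force: 21.3
```

Flat at z = 0.1305 m, as predicted. I'm easing the pressure and sliding up-slope.

```bash
python3 -m pendant '[[0,0,-0.001,0],[0,0,-0.0005,0],[0,0.0049,-0.001,0],[0,0.0049,-0.001,0],[0,0,0,0]]'; python3 -m pendant '[[0,0.0049,-0.001,0],[0,0.0049,-0.001,0],[0,0,0,0]]'
python3 - <<'E'
from h import *
w=r.camera("wrist");I=lambda c:cv2.cvtColor(c["img"],cv2.COLOR_RGB2BGR)
cv2.imwrite("pics/q.png",cv2.resize(I(w)[30:230,220:512],(800,548)))
E
```

```text
time: 9.55
ee_pos: [0.5377, 0.2534, 0.1319]
eef_rot: [0.737, 0.676, -0.001, -0.001]
ft_force: [-11.2, -1.3, 18.4]
width: 0.0134
grip_force: 21.0
time: 9.8
ee_pos: [0.5474, 0.2529, 0.1339]
eef_rot: [0.737, 0.676, -0.001, -0.002]
ft_force: [-11.3, 0.3, 17.0]
width: 0.0135
grip_force: 21.0
```

View pics/q.png

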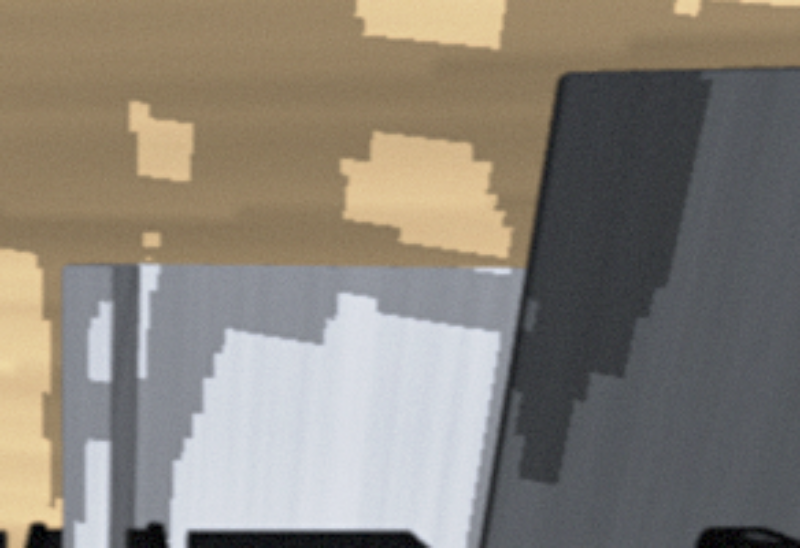

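The plain edge has reached the shingle's edge and lies flush and parallel to it. I'm continuing underneath.

```bash
python3 -m pendant '[[0,0.0049,-0.0014,0],[0,0.0049,-0.001,0],[0,0,0,0]]';  python3 -m pendant '[[0,0.0049,-0.001,0],[0,0.0049,-0.001,0],[0,0.0049,-0.001,0],[0,0.0049,-0.001,0],[0,0,0,0]]'
python3 - <<'E'
from h import *
w=r.camera("wrist");s=r.camera("scene");I=lambda c:cv2.cvtColor(c["img"],cv2.COLOR_RGB2BGR)
cv2.imwrite("pics/v.png",np.hstack([I(w)[:300],cv2.resize(I(s)[100:212,255:365],(288,300))]))
E
```

```text
time: 10.1
ee_pos: [0.5576, 0.2518, 0.1362]
eef_rot: [0.737, 0.676, -0.001, -0.001]
ft_force: [-9.8, 0.6, 14.3]
width: 0.0129
grip_force: 20.9
time: 10.52
ee_pos: [0.577, 0.2504, 0.1403]
eef_rot: [0.737, 0.676, -0.001, -0.002]
ft_force: [-10.6, 1.5, 14.6]
width: 0.0132
grip_force: 20.9
```

View pics/v.png

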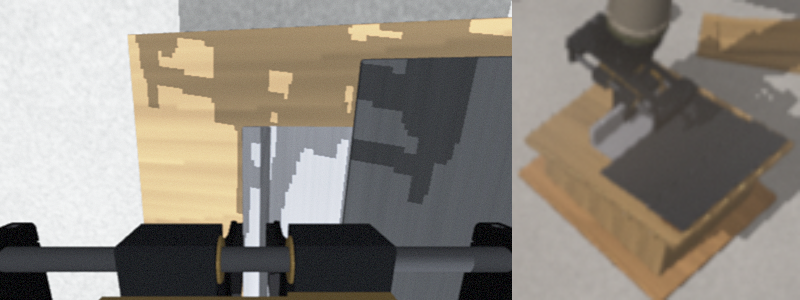

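```bash
python3 -m pendant '[[0,-0.0004,-0.0003,0],[0,0,0,0],[0,0,0,0],[0,0,0,0],[0,0,0,0],[0,0,0,0]]'
```

```text
time: 11.12
ee_pos: [0.577, 0.2503, 0.1404]
eef_rot: [0.737, 0.676, -0.0, -0.001]
ft_force: [-6.3, 3.5, 10.0]
width: 0.0131
grip_force: 20.6
```

```bash
python3 -c "
from bench import r
print(r.close_job())"
```

```text
the job is handed in; nothing more can be done
None
```

Job handed in, verdict not shown: by my measurements the flashing is about 30 mm under the middle of the shingle, square, flat on the roof and still held with about 12 N of push; the lower strip was not seen again after the lift.

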